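# Refit the lens of the desk magnifier

## Task

The lens of the desk magnifier has been out for cleaning. Lower it, domed side up, into the open cell on top of the magnifier without letting it fall, then put the retaining ring over it and screw the ring down clockwise until it is snug: the lens firmly clamped against its seat, but the glass not strained by overtightening. Let go at the end, and leave the ink bottle, the wooden stamp, the pen and the spectacles as they are.

Things in the scene. Friction and masses are not known exactly. Their poses are not given: they have to be found in the camera images.
- magnifier: Stand magnifier, heavy, does not move. Grey base plate 132 x 112 x 14 mm with a black switch at its -x edge; three steel pillars carry a grey round flange (diameter 88 mm, top 50 mm above the desk); on it an upright dark steel tube, the lens cell, open at the top. Origin: centre of the underside, on the cell's axis; z up.
- cell_mouth (a point): Centre of the cell's rim, 72 mm above the desk; axes as the magnifier's. The tube is 48 mm outside; its bore is 42.6 mm wide with a 1.3 mm lead-in at the rim.
- cell_seat (a point): Where the lens' underside rests in the bore with no load: 4.2 mm below the rim (set at the factory, up to 1.3 mm higher or lower, hidden). The brass seat is sprung: it gives 0.6 mm, at 2.5 N rising to 7 N, and is then on its hard stop. A seated lens stands 4.5 to 7 mm out of the rim.
- cell_gap (a point): At the rim, over the middle of one of three 36 deg wide gaps (at 0, 120, 240 deg about the magnifier's z from its +x; red dots on the flange). Between them 3 thread flights, outer diameter 56 mm, 2.5 mm thick: seen from above, going clockwise, a flight begins 18 deg after a gap's middle, underside 3.9 mm below the rim, and descends 3.6 mm per rad for 84 deg to a stop.
- lens: Glass lens with a black edge band: diameter 41 mm, edge 10 mm thick, about 60 g; flat underside, dome on top (3.3 mm more at the centre, 32 mm across). It starts flat side down on the wallet. Origin: centre of the underside; z up through the dome. Grasp it by the upper 4 to 5 mm of its edge, which stay above the cell's rim.
- ring: Bright knurled aluminium retaining ring with a thumb lever, a cap with a 33 mm hole in its top: 64 mm outside, 19 mm high, about 140 g, lying lip up on the desk. Origin: centre of the underside; z up. It drops over the cell when its lugs meet the gaps (underside then 8.6 to 11.2 mm below the rim, lip on the lens), then screws on clockwise seen from above; the thread holds when let go.
- ring_lug (a point): Inner end of one of the ring's three lugs (at 0, 120, 240 deg about the ring's z from its +x; 8 mm wide, 4 mm high, middle 2.5 mm above the underside, reaching in to 49 mm diameter; a red dot on the ring's top marks each). The lugs pass down the gaps and run under the flights.
- ring_lever (a point): Middle of the thumb lever's free length: a bar 8 mm wide, 10 mm high, that stands out along the ring's +x, 32 to 62 mm from its axis, 5.5 to 15.5 mm above its underside, with a round black end of 12 mm. This point is 48 mm from the axis.
- ring_lip (a point): Centre of the underside of the ring's lip, 15.7 mm above its underside, which presses the lens' edge from 20 to 62 deg past the gap on; snug comes at 36 to 82 deg, with the hidden factory setting. Push on the lever at 48 mm, in motion: 1 N free, to 5 N while the seat gives, then steep: 11 to 16 N (0.5 to 0.75 N m) is snug, 10 to 28 N on the lens; over 20 N strains the glass.
- crimson_wallet: Crimson wallet lying flat, 98 x 186 x 13 mm (long along its y), stays put; the lens lies on it. Origin: centre of the underside.
- ink_bottle: Dark blue ink bottle, diameter 44 mm, 56 mm high. Bystander. Origin: centre of the underside.
- wood_stamp: Wooden hand stamp, 24 x 60 x 65 mm. Bystander. Origin: centre of the underside.
- ballpen_white: White ballpen, 142 mm long (along its y), 14 mm high. Bystander. Origin: centre of the underside.
- spectacles: Brown spectacles, 141 x 142 x 42 mm. Bystander. Origin: centre of the underside.
Things that resemble listed ones, but are neither listed nor needed, are in the scene too. Of the things like the ring, leave any that is orange, pink or yellow; of the rest the larger one is meant.

How it is judged:
By the outcome, as a careful person would: the job done as asked, in the order asked, and still so for the second after the job is handed in, with the robot touching nothing.
It also fails if it takes over 72 s, if anything falls off the work surface, if the arm or the gripper's body presses on something with over 40 N, if the wrist force passes 120 N, or if a joint passes its speed limit or range.

## Robot

A 7-joint arm with a two-finger parallel gripper is mounted at the origin on a cart in front of the work surface, level with it; the furniture and walls round the work are solid. World frame = base frame: x ahead of the robot, y to its left, z up, the work surface at z = 0. Lengths are in m, angles in rad, forces in N, time in s.
With the tool pointing down it reaches from about 0.4 to 0.875 m from the base axis. Payload 6.5 kg.
Tool frame: the origin (TCP) lies where the fingers leave the gripper's body, on its centre line; the fingertips stand 73 mm ahead of it and the grasp point (between the pads) lies 54 mm ahead of it (arm.tcp_to_grasp is the distance from the TCP to the grasp point, in m); z points along the fingers, y is the line along which they close (so a half turn about z gives the same grasp; the last joint's range is limited). The gripper opens to 85 mm and grips with 20 to 120 N. Pads are 22 mm wide; open, the fingers measure 114 mm over their backs; the gripper's body (76 mm by 85 mm) begins 54 mm behind the grasp point. The pads swing forward as they close: fully open they stand 13 mm farther back than shut.
Start: joints at [1.125, 0.536, -0.004, 1.538, 0.003, 1.067, -0.071], TCP at [0.241, -0.604, 0.304] pointing down, gripper open.
Joint ranges: [-2.7, 2.7], [-0.37, 2.16], [-1.27, 1.26], [0.24, 2.4], [-1.31, 4.45], [0.19, 1.91], [-2.76, 2.76]. Speed limits (rad/s): [2.39, 2.39, 3.14, 3.14, 3.14, 3.14, 3.14].

## Interface

Orientations are given as a unit quaternion [x, y, z, w].
In Python, from rig import observe, cams, arm, spot_in, pinpoint gives the robot as it stands.
- The arm moves only by the tool servo_tool, never from a script. Its argument "increments" is a list of rows, each a list of 3 entries, a list of its own where there are three numbers: the turn, a rotation vector about the world's x, y, z in rad, then the shift along the world's x, y, z in m, then the finger opening in m, from 0 to 0.0854. A call has 1 to 12 rows; each row shifts and turns the commanded pose from where the row before left it; what a row does not reach is not made up. A row lasts 1/12 s, in which the tool goes at most 41.7 mm and 7.16 degrees, less where a joint would pass 70% of its speed; a pose out of reach is approached as far as the arm can. A call is refused whole if a number of a shift passes 0.0417 or a number of a turn 0.125, either way. A call with a gripper value outside its range is refused whole. The fingers move at their own pace and stop on an object; the grip force is fixed at half the most. Time passes only in rows, so rows that do not move let the fingers close. It gives the time, the measured TCP pose, the force, the opening and the grip force at its end, in the units of the state.
- observe(): the state, without advancing time (a new reading comes with each control period).
- cams.grab_frame(name): name is "side" or "top" or "wrist"; returns the picture (384x512x3 uint8, red, green, blue); there is no depth.
- cams.camera_info(name): a dict with "vertical_fov" (degrees; the focal length in pixels is half the picture's height over the tangent of half this angle, whatever the lens; pixels are square), "cx", "cy" (the principal point, pixels), "k1" (the pictures are not rectified: a ray, as slopes to the right and down, at radius r is drawn at 1 + k1 r^2 times it, then the intrinsics apply), "world_to_cam" (4x4, takes a point from world to camera coordinates). Camera axes: x right, y up, looking along -z (the intrinsics and any distortion apply to the point x, -y, -z); pixel columns grow to the right and rows downward; lengths in m; the calibration is good to about 2 mm. A picture is of the moment at which its call begins: read the wrist's pose just before it. camera_info takes no time and is no camera call; for the wrist camera it gives the pose at the moment of the call.
- arm.sign_off(): hands the job in; it is judged then, once.
Trained networks look in the newest picture that a camera, given by its name, has taken for a name from the list of things; names that differ only in an ending like _2 or _b are one class to them, and where a whole thing is asked for, a point or a joint stands for the part that bears it (a point fixed in the world has none). Each returns a list of dicts, best first, with "score" (0 to 1); they miss things now and then, are a little off and sometimes report something else, mostly with a low value. They report only what shows in the picture. A call takes as long as a camera call. They do not tell look-alikes from the thing itself.
- spot_in(label, camera): "bbox" ([centre column, centre row, width, height] in pixels, round what is visible of it).
- pinpoint(label, camera): "position" ([column, row] in pixels: a listed point, or the origin of a listed thing).
The state is a dict: "t": time; "joint_positions": joint angles; "joint_velocities": joint speeds; "effort": joint torques, N m; "position": TCP position; "tool_rot": TCP orientation; "ft_force": force on the tool from outside, world axes, zero at the start; "moment": the same for the moment, N m; "finger_gap": finger opening in m; "finger_force": force on a finger pad.
Only numpy, scipy, OpenCV 4.12 (cv2) and the standard library are available. Lean on these libraries where they do the work, as an engineer would, in place of code of your own. Each camera call takes 0.05 s, during which the arm holds its last target. There are 200 camera calls.

## Working session

There is one attempt and no reset: what is moved stays moved. The work goes in short steps, Python scripts to look and compute and a tool call to move; the robot and the scene stay as the last step left them, time stands still between calls to the robot, and variables do not carry over. Pictures are saved under pics/ and viewed, at most 10 in all, crops included, and the job is handed in when it is done.

Besides the shell and the picture viewer there is one more tool, called after "Call:" as name(argument=value, ...) on one line, values as JSON. servo_tool: Moves the arm, as the interface text tells. Its arguments: {"type":"object","properties":{"increments":{"type":"array","items":{"type":"array"}}},"required":["increments"]}

```bash
ls; mkdir -p pics
cat > h.py <<'E'
import numpy as np, cv2, json
from rig import observe, cams, arm, spot_in, pinpoint
def K(i):
    f=192/np.tan(np.radians(i['vertical_fov'])/2); return f
def ray(i,px):
    f=K(i); d=np.array([(px[0]-i['cx'])/f,(px[1]-i['cy'])/f]); u=d.copy()
    for _ in range(30): u=d/(1+i['k1']*(u@u))
    M=np.array(i['world_to_cam']); R=M[:3,:3]; o=-R.T@M[:3,3]
    v=R.T@np.array([u[0],-u[1],-1.]); return o,v/np.linalg.norm(v)
def atz(i,px,z):
    o,v=ray(i,px); return o+v*(z-o[2])/v[2]
def proj(i,p):
    M=np.array(i['world_to_cam']); c=M[:3,:3]@np.array(p)+M[:3,3]
    u=np.array([c[0],-c[1]])/-c[2]; u=u*(1+i['k1']*(u@u)); return u*K(i)+[i['cx'],i['cy']]
def tri(rs):
    A=0;b=0
    for o,v in rs:
        P=np.eye(3)-np.outer(v,v);A=A+P;b=b+P@o
    x=np.linalg.solve(A,b); return x,[np.linalg.norm((np.eye(3)-np.outer(v,v))@(x-o)) for o,v in rs]
E
python3 - <<'E'
from h import *
np.set_printoptions(precision=3,suppress=True)
s=observe(); print(s['t'],s['position'],s['tool_rot'],s['ft_force'],arm.tcp_to_grasp)
for c in ['top','side']:
    im=cams.grab_frame(c); cv2.imwrite(f'pics/{c}0.png',cv2.resize(im[:,:,::-1],(800,600)))
    i=cams.camera_info(c); print(c,np.linalg.inv(np.array(i['world_to_cam']))[:3,3])
    for l in ['lens','ring','ring_lever','ring_lug','cell_mouth','cell_gap','magnifier','crimson_wallet','ink_bottle','wood_stamp']:
        r=pinpoint(l,c); print(l,[(np.round(a['position'],1).tolist(),round(a['score'],2)) for a in r[:5]], [np.round(atz(i,a['position'],{'lens':.013,'cell_mouth':.072,'cell_gap':.072,'ring_lever':.01}.get(l,0)),3).tolist()[:2] for a in r[:4]])
E
```

```text
pics
0.0 [ 0.241 -0.603  0.303] [ 0.982  0.189 -0.    -0.001] [-0.096  0.453 -0.145] 0.0539
top [ 0.284 -0.055  1.415]
lens [([144.4, 198.3], 0.53)] [[0.529, 0.239]]
ring [([307.0, 212.8], 0.76), ([334.3, 257.8], 0.67), ([287.3, 251.9], 0.64), ([376.6, 251.9], 0.53), ([340.8, 209.7], 0.44)] [[0.494, -0.255], [0.359, -0.336], [0.375, -0.194], [0.377, -0.467]]
ring_lever [([308.0, 195.9], 0.72), ([226.2, 193.2], 0.68), ([305.7, 253.1], 0.65), ([328.7, 247.6], 0.63), ([369.7, 236.9], 0.62)] [[0.545, -0.257], [0.549, -0.009], [0.371, -0.248], [0.388, -0.318]]
ring_lug [([298.0, 249.3], 0.84), ([305.7, 202.1], 0.82), ([343.7, 211.8], 0.67), ([337.2, 252.6], 0.57), ([373.5, 243.3], 0.51)] [[0.383, -0.227], [0.527, -0.251], [0.499, -0.368], [0.374, -0.345]]
cell_mouth [([222.6, 188.7], 0.81)] [[0.551, 0.0]]
cell_gap [([218.5, 181.8], 0.66), ([222.6, 187.8], 0.45)] [[0.571, 0.013], [0.553, 0.0]]
magnifier [([225.0, 191.9], 0.69)] [[0.555, -0.004]]
crimson_wallet [([145.6, 202.2], 0.85)] [[0.52, 0.238]]
ink_bottle [([247.9, 145.2], 0.78), ([222.9, 188.5], 0.57)] [[0.704, -0.073], [0.566, 0.00
[... 187 characters left out ...]
[204.9, 243.2], 0.59)] [[0.499, -0.261], [0.507, -0.363], [0.367, -0.203]]
ring_lever [([269.4, 247.8], 0.62), ([207.5, 250.9], 0.62), ([256.4, 284.4], 0.51)] [[0.544, -0.262], [0.376, -0.25], [0.495, -0.394]]
ring_lug [([260.7, 247.1], 0.76), ([203.6, 245.9], 0.68)] [[0.522, -0.243], [0.363, -0.214]]
cell_mouth [([259.5, 183.7], 0.86)] [[0.547, -0.011]]
cell_gap [([265.7, 180.2], 0.89)] [[0.57, 0.009]]
magnifier [([259.8, 201.0], 0.94)] [[0.547, -0.002]]
crimson_wallet [([245.8, 168.7], 0.66), ([315.4, 211.7], 0.5)] [[0.519, 0.247], [0.715, -0.094]]
ink_bottle [([262.3, 187.2], 0.56), ([315.7, 207.6], 0.52)] [[0.566, 0.09], [0.722, -0.07]]
wood_stamp [([301.1, 185.5], 0.74)] [[0.706, 0.08]]
```

View pics/top0.png

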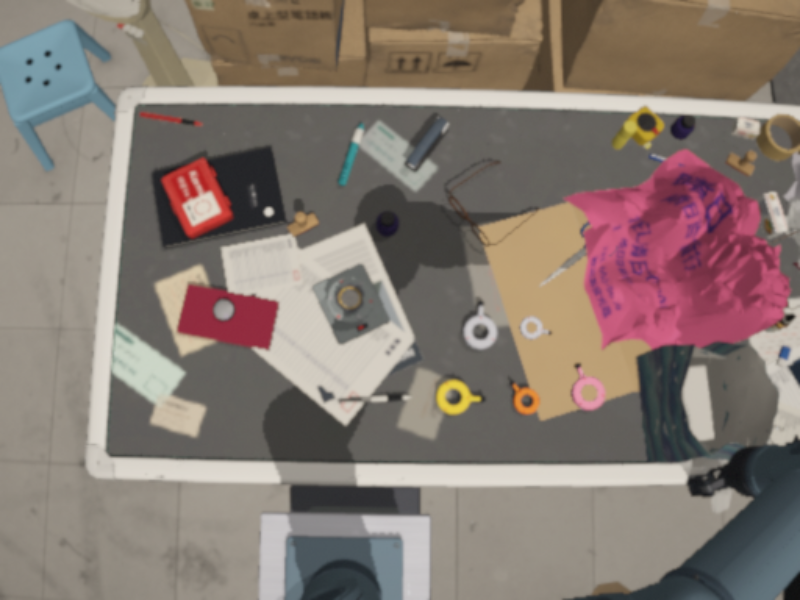

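View pics/side0.png

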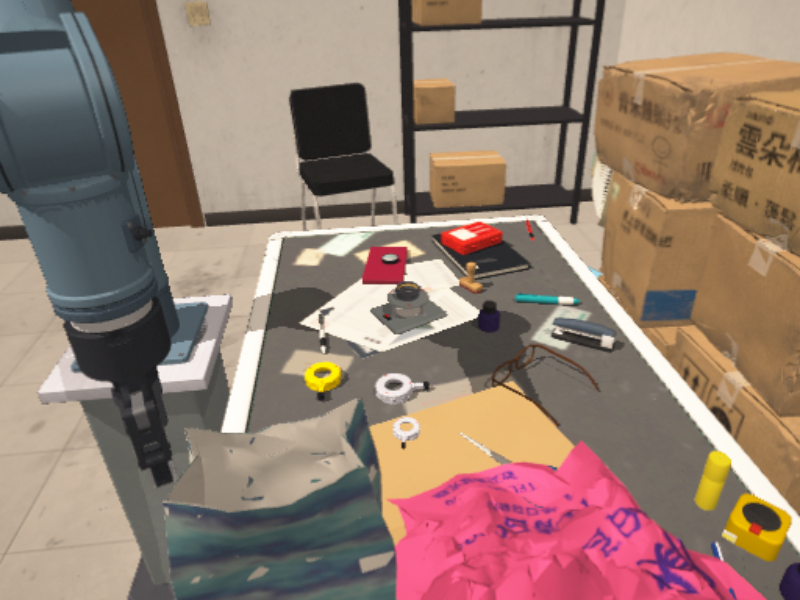

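The top view (800x600) shows these ring-like things: yellow (455,397), large white/bright (480,327), small white (532,327), orange (526,400) and pink (588,393). The description points to the large bright one, at about (0.497,-0.257) with its lever towards +x. The lens is on the wallet at (223,310) and the magnifier cell is at (349,297). I'll move over the ring for the close check.

Call:
servo_tool(increments=[[[0,0,0],[0.018,0.0288,0],0.085],[[0,0,0],[0.018,0.0288,0],0.085],[[0,0,0],[0.018,0.0288,0],0.085],[[0,0,0],[0.018,0.0288,0],0.085],[[0,0,0],[0.018,0.0288,0],0.085],[[0,0,0],[0.018,0.0288,0],0.085],[[0,0,0],[0.018,0.0288,0],0.085],[[0,0,0],[0.018,0.0288,0],0.085],[[0,0,0],[0.018,0.0288,0],0.085],[[0,0,0],[0.018,0.0288,0],0.085],[[0,0,0],[0.018,0.0288,0],0.085],[[0,0,0],[0.018,0.0288,0],0.085]])

```text
t: 2.1
position: [0.4576, -0.2566, 0.3042]
tool_rot: [0.982, 0.189, 0.0, 0.0]
ft_force: [0.3, -0.5, 0.7]
finger_gap: 0.0851
finger_force: 0.0
```

```bash
cat >> h.py <<'E'
np.set_printoptions(precision=4,suppress=True)
def look(name,labels,zs,view=True):
    s=observe(); i=cams.camera_info('wrist'); im=cams.grab_frame('wrist')
    print('t',s['t'],'p',np.array(s['position']),'q',np.array(s['tool_rot']),'F',np.array(s['ft_force']),'cam',np.linalg.inv(np.array(i['world_to_cam']))[:3,3])
    if view: cv2.imwrite(f'pics/{name}.png',im[:,:,::-1])
    out={}
    for l,z in zip(labels,zs):
        r=pinpoint(l,'wrist'); out[l]=[(a['position'],a['score']) for a in r]
        for a in r[:6]: print(l,np.round(a['position'],1),round(a['score'],2),atz(i,a['position'],z))
    json.dump({'i':{k:np.array(v).tolist() for k,v in i.items()},'o':{k:[[np.array(p).tolist(),sc] for p,sc in v] for k,v in out.items()}},open(f'pics/{name}.json','w'))
    np.save(f'pics/{name}.npy',im)
E
python3 -c "
from h import *
look('ring1',['ring','ring_lug','ring_lever','ring_lip'],[0,.0025,.0105,.0157])"
```

```text
t 2.1 p [ 0.4576 -0.2566  0.3042] q [0.982  0.1887 0.0002 0.0002] F [ 0.2899 -0.4886  0.7052] cam [ 0.525  -0.2304  0.3747]
ring [348.9 143.7] 0.86 [ 0.5083 -0.3538  0.    ]
ring [379.8 267. ] 0.79 [ 0.3822 -0.4608  0.    ]
ring [266.8 121.4] 0.7 [ 0.4968 -0.2584  0.    ]
ring [181.4 204. ] 0.7 [ 0.3701 -0.2012  0.    ]
ring [291.3 243.5] 0.58 [ 0.3711 -0.3428  0.    ]
ring_lug [275.5  97.1] 0.94 [ 0.5244 -0.2571  0.0025]
ring_lug [387.  247.7] 0.93 [ 0.4102 -0.4548  0.0025]
ring_lug [284.1 237.5] 0.78 [ 0.3763 -0.3307  0.0025]
ring_lug [361.3 156.2] 0.69 [ 0.5009 -0.3725  0.0025]
ring_lug [201.9 209.5] 0.65 [ 0.3736 -0.2262  0.0025]
ring_lever [391.5 234.3] 0.97 [ 0.4303 -0.4465  0.0105]
ring_lever [217.6 221.9] 0.8 [ 0.3691 -0.2484  0.0105]
ring_lever [370.4 158.5] 0.79 [ 0.5029 -0.3801  0.0105]
ring_lever [285.6 222.6] 0.56 [ 0.3977 -0.3226  0.0105]
ring_lip [289.5 248.9] 0.87 [ 0.3704 -0.3389  0.0157]
ring_lip [353.4 146.1] 0.84 [ 0.5085 -0.3544  0.0157]
ring_lip [263.7 120.4] 0.72 [ 0.4977 -0.2538  0.0157]
ring_lip [175.5 204.9] 0.68 [ 0.3731 -0.1966  0.0157]
```

View pics/ring1.png

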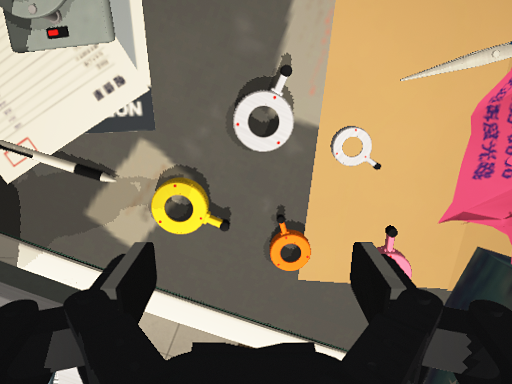

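The close view confirms the choice: large bright ring at (264,121), red dots at (275,97), (238,124) and (278,143), lever end at (286,71). The small white one at (352,147) is the decoy. Next I go to a spot between the lens and the cell.

Call:
servo_tool(increments=[[[0,0,0],[0.003,0.038,0],0.085],[[0,0,0],[0.003,0.038,0],0.085],[[0,0,0],[0.003,0.038,0],0.085],[[0,0,0],[0.003,0.038,0],0.085],[[0,0,0],[0.003,0.038,0],0.07],[[0,0,0],[0.003,0.038,0],0.06],[[0,0,0],[0.003,0.038,0],0.05],[[0,0,0],[0.003,0.038,0],0.05],[[0,0,0],[0.003,0.038,0],0.05],[[0,0,0],[0.003,0.038,0],0.05],[[0,0,0],[0,0,0],0.05]])

```text
t: 3.27
position: [0.487, 0.1288, 0.3045]
tool_rot: [0.981, 0.192, 0.001, -0.002]
ft_force: [0.6, 0.4, 0.4]
finger_gap: 0.05
finger_force: 0.0
```

```bash
python3 -c "
from h import *
look('mid1',['lens','cell_mouth','cell_gap','magnifier'],[.013,.072,.072,0])"
```

```text
t 3.2667 p [0.487  0.1288 0.3045] q [ 0.9813  0.1924  0.0012 -0.0021] F [0.6258 0.3649 0.4087] cam [0.5541 0.1552 0.3752]
lens [171.2  77.3] 0.6 [0.5321 0.2389 0.013 ]
cell_gap [414.1 131.1] 0.59 [0.575  0.0068 0.072 ]
magnifier [383.3 146.1] 0.71 [ 0.5514 -0.004   0.    ]
```

View pics/mid1.png

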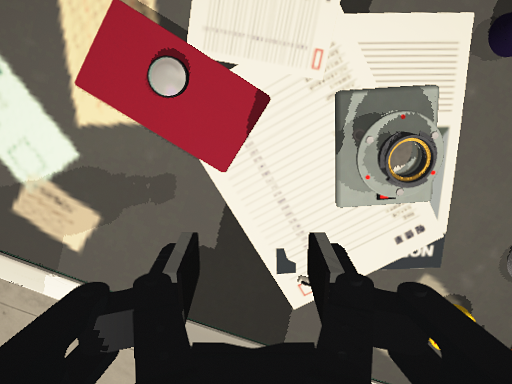

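Lens at (167,77), on the wallet. Cell at (408,158), flange dots at (403,116), (367,177) and (433,173), switch at (383,196). Now over the lens.

Call:
servo_tool(increments=[[[0,0,0],[0.011,0.027,-0.025],0.05],[[0,0,0],[0.011,0.027,-0.025],0.05],[[0,0,0],[0.011,0.027,-0.025],0.05],[[0,0,0],[0.011,0.027,-0.025],0.05],[[0,0,0],[0,0,0],0.05]])

```text
t: 3.93
position: [0.53, 0.2329, 0.199]
tool_rot: [0.982, 0.19, -0.003, -0.001]
ft_force: [-0.7, -0.4, 0.0]
finger_gap: 0.0498
finger_force: 0.0
```

```bash
cat >> h.py <<'E'
def reds(im,minA=3):
    h=cv2.cvtColor(np.ascontiguousarray(im),cv2.COLOR_RGB2HSV)
    m=(((h[...,0]<8)|(h[...,0]>172))&(h[...,1]>140)&(h[...,2]>100)).astype(np.uint8)
    n,_,st,c=cv2.connectedComponentsWithStats(m)
    return [(c[k],st[k,4]) for k in range(1,n) if minA<=st[k,4]<400]
E
python3 - <<'E'
from h import *
look('lens1',['lens'],[.013])
im=np.load('pics/mid1.npy');i=json.load(open('pics/mid1.json'))['i']
for c,a in reds(im):
    print(c,a,atz(i,c,.05))
# lens in both views: segment bright low-saturation blob nr lens (on crimson)
for n in ['mid1','lens1']:
    im=np.load(f'pics/{n}.npy');i=json.load(open(f'pics/{n}.json'))['i']
    h=cv2.cvtColor(im,cv2.COLOR_RGB2HSV)
    p=proj(i,[.530,.2385,.023]).astype(int); w=40 if n=='mid1' else 80
    x0,y0=max(p[0]-w,0),max(p[1]-w,0)
    sub=h[y0:p[1]+w,x0:p[0]+w]; m=((sub[...,1]<110)).astype(np.uint8)
    nn,l,st,c=cv2.connectedComponentsWithStats(m); k=1+np.argmax(st[1:,4]); print(n,p,c[k]+[x0,y0],st[k])
E
```

```text
t 3.9333 p [0.53   0.2329 0.199 ] q [ 0.9818  0.19   -0.0027 -0.0009] F [-0.6556 -0.4103  0.0487] cam [0.5976 0.2592 0.2691]
lens [243.6 176. ] 0.81 [0.5306 0.2409 0.013 ]
[402.6 116.4] 15 [0.5845 0.0134 0.05  ]
[432.6154 172.3846] 13 [ 0.5475 -0.0424  0.05  ]
[367.5    176.7143] 14 [0.5181 0.0173 0.05  ]
[382.96 196.84] 25 [ 0.5052 -0.0074  0.05  ]
mid1 [168  79] [167.4097  76.0423] [  20   17   41   42 1323]
lens1 [245 181] [290.2176 122.1352] [  58    0  102   65 3337]
```

View pics/lens1.png

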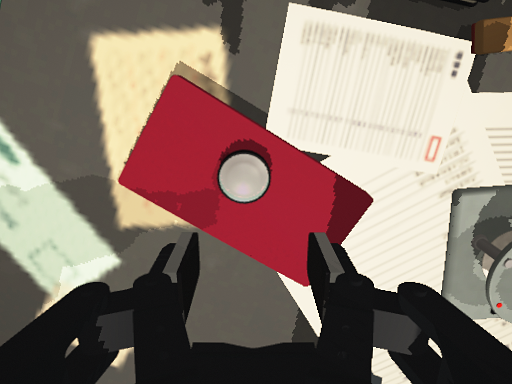

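Lens circle at (244,176), in line with the fingers.

Run:
```python
from h import *
R=[]
for n,p in [('mid1',(167,76)),('lens1',(244,177))]:
    im=np.load(f'pics/{n}.npy');i=json.load(open(f'pics/{n}.json'))['i']
    h=cv2.cvtColor(im,cv2.COLOR_RGB2HSV)
    m=((h[...,1]<110)&(h[...,2]>110)).astype(np.uint8)
    _,l,st,c=cv2.connectedComponentsWithStats(m); k=l[p[1],p[0]]
    e=cv2.fitEllipse(max(cv2.findContours((l==k).astype(np.uint8),0,1)[0],key=len)); print(n,st[k],e)
    R.append(ray(i,e[0])); print(atz(i,e[0],.023))
print(tri(R))
```

```text
mid1 [ 149   57   37   39 1122] ((166.77304077148438, 76.16006469726562), (35.6431770324707, 38.22056198120117), 154.373291015625)
[0.5321 0.2412 0.023 ]
lens1 [ 219  154   50   48 1870] ((243.5362548828125, 177.3693389892578), (47.043922424316406, 48.80657196044922), 94.11616516113281)
[0.5322 0.2413 0.023 ]
(array([0.532 , 0.2413, 0.0225]), [np.float64(2.22691594939457e-05), np.float64(2.226915949383061e-05)])
```

Call:
servo_tool(increments=[[[0,0,0],[0.002,0.0084,-0.01],0.05],[[0,0,0],[0,0,-0.025],0.05],[[0,0,0],[0,0,-0.025],0.05],[[0,0,0],[0,0,-0.025],0.05],[[0,0,0],[0,0,-0.017],0.05],[[0,0,0],[0,0,-0.002],0.05],[[0,0,0],[0,0,0],0.05],[[0,0,0],[0,0,0],0.05]])

```text
t: 4.7
position: [0.534, 0.238, 0.1013]
tool_rot: [0.982, 0.188, 0.001, -0.0]
ft_force: [0.6, -0.1, -0.0]
finger_gap: 0.0502
finger_force: 0.0
```

Call:
servo_tool(increments=[[[0,0,0],[0,0,-0.001],0.048],[[0,0,0],[0,0,-0.001],0.048],[[0,0,0],[0,0,-0.001],0.048],[[0,0,0],[0,0,-0.001],0.048],[[0,0,0],[0,0,-0.001],0.048]])

```text
t: 5.12
position: [0.5331, 0.2384, 0.0951]
tool_rot: [0.982, 0.189, 0.0, -0.0]
ft_force: [0.7, 1.2, -0.3]
finger_gap: 0.0479
finger_force: 0.0
```

```bash
python3 -c "
from h import *
look('lens2',['lens'],[.013])"
```

```text
t 5.1167 p [0.5331 0.2384 0.0951] q [ 0.982   0.1888  0.0002 -0.    ] F [ 0.7106  1.155  -0.3313] cam [0.6005 0.2646 0.1656]
lens [247.2 238.6] 0.73 [0.5321 0.2404 0.013 ]
```

View pics/lens2.png

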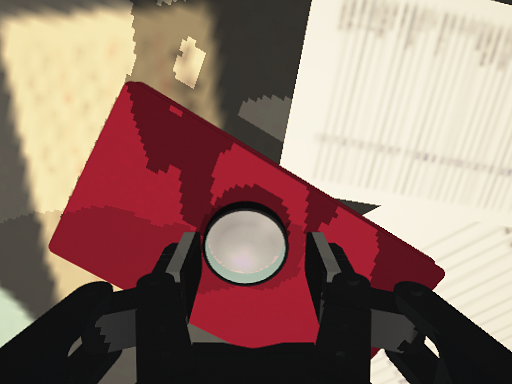

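Lens at (246,245), fingers straddling it and a little to the right. I'll correct the offset and touch down on the wallet.

Call:
servo_tool(increments=[[[0,0,0],[-0.001,0.0027,-0.001],0.048],[[0,0,0],[0,0,-0.002],0.048],[[0,0,0],[0,0,-0.002],0.048],[[0,0,0],[0,0,-0.001],0.048],[[0,0,0],[0,0,-0.001],0.048]])

```text
t: 5.63
position: [0.5319, 0.241, 0.0876]
tool_rot: [0.982, 0.189, -0.0, 0.0]
ft_force: [0.3, 0.4, -0.2]
finger_gap: 0.0478
finger_force: 0.0
```

Call:
servo_tool(increments=[[[0,0,0],[0,0,-0.001],0.048],[[0,0,0],[0,0,-0.001],0.048],[[0,0,0],[0,0,-0.001],0.048]])

```text
t: 5.88
position: [0.532, 0.241, 0.0848]
tool_rot: [0.982, 0.189, 0.0, 0.0]
ft_force: [0.9, 0.5, 0.9]
finger_gap: 0.0481
finger_force: 0.0
```

Call:
servo_tool(increments=[[[0,0,0],[0,0,-0.001],0.048],[[0,0,0],[0,0,-0.001],0.048],[[0,0,0],[0,0,0],0.048]])

```text
t: 6.13
position: [0.532, 0.2411, 0.083]
tool_rot: [0.982, 0.189, 0.0, 0.0]
ft_force: [-0.2, -1.0, 2.1]
finger_gap: 0.0481
finger_force: 1.5
```

Call:
servo_tool(increments=[[[0,0,0],[0,0,-0.001],0.048],[[0,0,0],[0,0,0],0.048]])

```text
t: 6.3
position: [0.532, 0.2411, 0.083]
tool_rot: [0.982, 0.189, 0.0, 0.0]
ft_force: [-4.2, -1.8, 13.2]
finger_gap: 0.0477
finger_force: 6.5
```

Call:
servo_tool(increments=[[[0,0,0],[0,0,0.008],0.048],[[0,0,0],[0,0,0],0.048],[[0,0,0],[0,0,0],0.044],[[0,0,0],[0,0,0],0.04],[[0,0,0],[0,0,0],0.036],[[0,0,0],[0,0,0],0.03],[[0,0,0],[0,0,0],0.03],[[0,0,0],[0,0,0],0.03]])

```text
t: 6.97
position: [0.5322, 0.2412, 0.0906]
tool_rot: [0.982, 0.189, 0.0, 0.0]
ft_force: [-1.8, -2.1, 11.0]
finger_gap: 0.037
finger_force: 58.8
```

```bash
python3 -c "
from h import *
look('lens3',['lens'],[.013])
im=np.load('pics/lens3.npy')[170:330,150:360]
cv2.imwrite('pics/lens3c.png',cv2.resize(im[:,:,::-1],None,fx=3,fy=3,interpolation=2))
s=observe();print(s['finger_gap'],s['moment'])"
```

```text
t 6.9667 p [0.5322 0.2412 0.0906] q [0.982  0.1887 0.0002 0.0001] F [-1.8246 -2.1084 11.0317] cam [0.5996 0.2674 0.1611]
lens [255.2 243.1] 0.69 [0.5325 0.2393 0.013 ]
0.037364429470764036 [-0.3428  0.4726  0.0241]
```

View pics/lens3c.png

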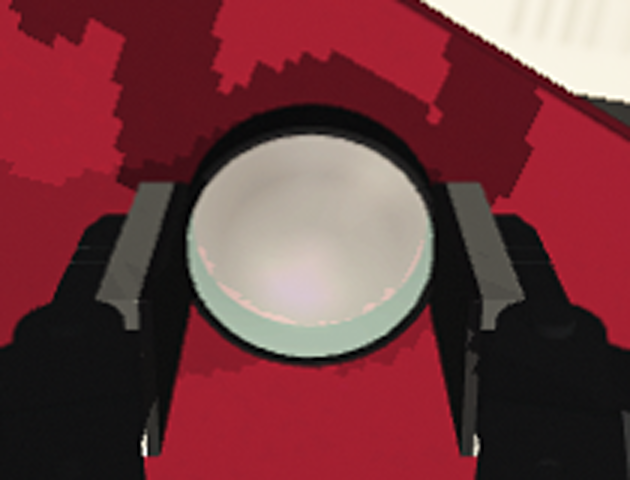

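The pads hold the black band at the lens' widest line, with the bottom of the band free. I'll lift and carry it to just behind the cell.

Call:
servo_tool(increments=[[[0,0,0],[0,0,0.01],0.03],[[0,0,0],[0,0,0.02],0.03],[[0,0,0],[0,0,0.03],0.03],[[0,0,0],[0,-0.01,0.035],0.03],[[0,0,0],[-0.003,-0.025,0.02],0.03],[[0,0,0],[-0.004,-0.037,0.005],0.03],[[0,0,0],[-0.004,-0.037,0.005],0.03],[[0,0,0],[-0.004,-0.037,0.005],0.03],[[0,0,0],[-0.004,-0.037,0],0.03],[[0,0,0],[-0.004,-0.037,0],0.03],[[0,0,0],[-0.004,-0.03,0],0.03],[[0,0,0],[0,-0.01,0],0.03]])

```text
t: 8.07
position: [0.5035, -0.0248, 0.2198]
tool_rot: [0.983, 0.186, -0.001, 0.001]
ft_force: [-0.6, -0.1, -0.8]
finger_gap: 0.0371
finger_force: 60.2
```

Call:
servo_tool(increments=[[[0,0,0],[0,0,0],0.03],[[0,0,0],[0,0,0],0.03]])

```text
t: 8.23
position: [0.505, -0.0186, 0.22]
tool_rot: [0.982, 0.188, 0.0, -0.0]
ft_force: [0.2, 1.6, -1.1]
finger_gap: 0.0373
finger_force: 60.2
```

Run:
```python
from h import *
look('cell1',['cell_mouth','cell_gap','lens'],[.072,.072,.2])
im=np.load('pics/cell1.npy');i=json.load(open('pics/cell1.json'))['i']
for c,a in reds(im): print(c,a,atz(i,c,.05))
```

```text
t 8.2333 p [ 0.505  -0.0186  0.22  ] q [ 0.9821  0.1884  0.0001 -0.0003] F [ 0.2148  1.5985 -1.0818] cam [0.5724 0.0075 0.2905]
cell_mouth [257.4 126.9] 0.64 [ 0.5504 -0.0043  0.072 ]
cell_gap [255.8  84.1] 0.66 [0.5748 0.0066 0.072 ]
lens [253.1 244.3] 0.95 [ 0.5308 -0.0091  0.2   ]
lens [486.  241.9] 0.54 [ 0.5573 -0.0749  0.2   ]
[251.1515  66.3333] 33 [0.5847 0.0137 0.05  ]
[303.7857 146.5   ] 28 [ 0.5476 -0.0419  0.05  ]
[211.6897 153.8966] 29 [0.5178 0.0181 0.05  ]
[256.375  183.8125] 32 [ 0.5088 -0.0205  0.05  ]
[498.     250.2857] 7 [ 0.5295 -0.2256  0.05  ]
[452.8333 277.1667] 6 [ 0.4943 -0.2028  0.05  ]
[491.4 293.8] 5 [ 0.4923 -0.2443  0.05  ]
```

View pics/cell1.png

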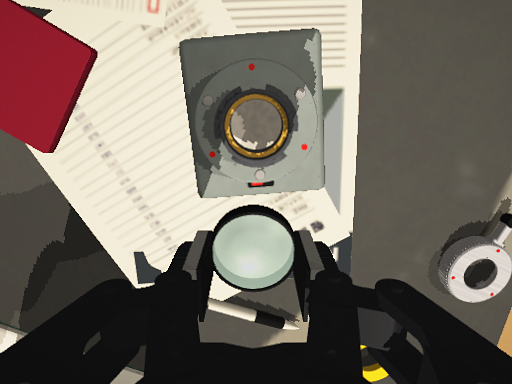

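Cell bore at (257,125), flange dots at (251,66), (304,146) and (212,154). The lens is level in the fingers at (253,247). Checking where it sits in the hand.

Run:
```python
from h import *
for n,p,z in [('lens3',(252,245),.023),('cell1',(253,247),.1524)]:
    im=np.load(f'pics/{n}.npy');i=json.load(open(f'pics/{n}.json'))['i']
    h=cv2.cvtColor(im,cv2.COLOR_RGB2HSV)
    m=((h[...,2]>110)&(h[...,1]<110)).astype(np.uint8)
    _,l,st,c=cv2.connectedComponentsWithStats(m,connectivity=4); k=l[p[1],p[0]]
    ct=max(cv2.findContours((l==k).astype(np.uint8),0,1)[0],key=len)
    e=cv2.fitEllipse(cv2.convexHull(ct)); print(n,st[k],e, atz(i,e[0],z))
    # bore: gold ring
i=json.load(open('pics/cell1.json'))['i']; im=np.load('pics/cell1.npy'); h=cv2.cvtColor(im,cv2.COLOR_RGB2HSV)
m=((h[...,0]>12)&(h[...,0]<30)&(h[...,1]>120)).astype(np.uint8); m[:80]=0;m[175:]=0;m[:,:210]=0;m[:,305:]=0
_,l,st,c=cv2.connectedComponentsWithStats(m); k=1+np.argmax(st[1:,4]); ys,xs=np.where(l==k)
e=cv2.fitEllipse(cv2.convexHull(np.stack([xs,ys],1).astype(np.int32)));print('gold',e,atz(i,e[0],.068))
```

```text
lens3 [ 212  215   82   74 4769] ((252.93109130859375, 251.5009307861328), (73.73615264892578, 82.1412353515625), 89.46858215332031) [0.5327 0.2406 0.023 ]
cell1 [ 213  215   81   74 4771] ((252.83627319335938, 251.2110137939453), (73.85577392578125, 82.01332092285156), 89.23326873779297) [ 0.5056 -0.019   0.1524]
gold ((255.7952880859375, 125.50120544433594), (63.88949203491211, 64.15632629394531), 149.8981170654297) [ 0.5504 -0.0032  0.068 ]
```

Call:
servo_tool(increments=[[[0,0,0],[0.0225,0.0077,0],0.03],[[0,0,0],[0.0225,0.0076,-0.01],0.03],[[0,0,0],[0,0,-0.02],0.03],[[0,0,0],[0,0,-0.02],0.03],[[0,0,0],[0,0,-0.012],0.03],[[0,0,0],[0,0,0],0.03],[[0,0,0],[0,0,0],0.03],[[0,0,0],[0,0,0],0.03]])

```text
t: 9.1
position: [0.5505, -0.0033, 0.1588]
tool_rot: [0.982, 0.189, 0.001, 0.0]
ft_force: [1.2, -0.4, -0.2]
finger_gap: 0.0369
finger_force: 60.2
```

Call:
servo_tool(increments=[[[0,0,0],[-0.0004,0,-0.002],0.03],[[0,0,0],[0,0,-0.002],0.03],[[0,0,0],[0,0,-0.002],0.03],[[0,0,0],[0,0,-0.0015],0.03],[[0,0,0],[0,0,-0.001],0.03],[[0,0,0],[0,0,-0.001],0.03],[[0,0,0],[0,0,0],0.03]])

```text
t: 9.68
position: [0.5496, -0.0036, 0.1483]
tool_rot: [0.982, 0.189, 0.0, -0.0]
ft_force: [0.7, 0.1, 0.2]
finger_gap: 0.0371
finger_force: 60.3
```

Call:
servo_tool(increments=[[[0,0,0],[0,0,-0.001],0.03],[[0,0,0],[0,0,-0.001],0.03],[[0,0,0],[0,0,0],0.03]])

```text
t: 9.93
position: [0.5498, -0.0034, 0.1463]
tool_rot: [0.982, 0.189, 0.0, -0.0]
ft_force: [1.2, 1.0, -0.5]
finger_gap: 0.037
finger_force: 60.2
```

Call:
servo_tool(increments=[[[0,0,0],[0,0,-0.0007],0.03],[[0,0,0],[0,0,-0.0005],0.03],[[0,0,0],[0,0,0],0.03]])

```text
t: 10.18
position: [0.5498, -0.0034, 0.1452]
tool_rot: [0.982, 0.189, 0.0, -0.0]
ft_force: [0.9, 2.0, 0.7]
finger_gap: 0.0371
finger_force: 60.3
```

Call:
servo_tool(increments=[[[0,0,0],[0,0,-0.0007],0.03],[[0,0,0],[0,0,0],0.03]])

```text
t: 10.35
position: [0.5498, -0.0034, 0.1446]
tool_rot: [0.982, 0.189, 0.0, -0.0]
ft_force: [-0.1, 2.2, 1.8]
finger_gap: 0.0372
finger_force: 60.6
```

Call:
servo_tool(increments=[[[0,0,0],[0,0,-0.0006],0.03],[[0,0,0],[0,0,0],0.03]])

```text
t: 10.52
position: [0.5498, -0.0034, 0.1443]
tool_rot: [0.982, 0.189, 0.0, -0.0]
ft_force: [-0.5, 2.1, 4.2]
finger_gap: 0.0372
finger_force: 61.0
```

Call:
servo_tool(increments=[[[0,0,0],[0,0,-0.0005],0.03],[[0,0,0],[0,0,0],0.03]])

```text
t: 10.68
position: [0.5499, -0.0034, 0.1441]
tool_rot: [0.982, 0.189, 0.0, 0.0]
ft_force: [-2.4, 2.0, 9.0]
finger_gap: 0.0369
finger_force: 61.6
```

Seated: the force rose through the sprung range. Release and retreat.

Call:
servo_tool(increments=[[[0,0,0],[0,0,0.0005],0.04],[[0,0,0],[0,0,0],0.043],[[0,0,0],[0,0,0],0.047],[[0,0,0],[0,0,0],0.052],[[0,0,0],[0,0,0],0.056],[[0,0,0],[0,0,0.005],0.056],[[0,0,0],[0,0,0.02],0.056],[[0,0,0],[0,0,0.035],0.056],[[0,0,0],[-0.02,0,0.02],0.056],[[0,0,0],[-0.025,-0.015,0],0.056],[[0,0,0],[0,0,0],0.056],[[0,0,0],[0,0,0],0.056]])

```text
t: 11.68
position: [0.5036, -0.0197, 0.2244]
tool_rot: [0.982, 0.188, -0.0, 0.0]
ft_force: [0.7, 0.4, 0.3]
finger_gap: 0.0562
finger_force: 0.0
```

Run:
```python
from h import *
look('cell2',['lens','cell_gap'],[.068,.072])
im=np.load('pics/cell2.npy')
i=json.load(open('pics/cell2.json'))['i']
for c,a in reds(im): print(c,a,atz(i,c,.05))
cv2.imwrite('pics/cell2c.png',cv2.resize(im[:300,120:420,::-1],None,fx=2,fy=2,interpolation=2))
```

```text
t 11.6833 p [ 0.5036 -0.0197  0.2244] q [ 0.9822  0.188  -0.0002  0.0005] F [0.6699 0.368  0.2696] cam [0.5711 0.0064 0.2948]
lens [257.2 126. ] 0.79 [ 0.5486 -0.0059  0.068 ]
cell_gap [252.2  79.9] 0.62 [0.5749 0.0082 0.072 ]
[249.8286  64.    ] 35 [0.5845 0.0138 0.05  ]
[301.9231 142.9231] 26 [ 0.5475 -0.0419  0.05  ]
[211.3214 150.3214] 28 [0.5178 0.018  0.05  ]
[255.3429 179.9714] 35 [ 0.5087 -0.0206  0.05  ]
[494. 246.] 7 [ 0.5291 -0.2259  0.05  ]
[450.     272.7143] 7 [ 0.494  -0.2035  0.05  ]
[194.     280.2857] 7 [ 0.4092 -0.0052  0.05  ]
[488.     289.2857] 7 [ 0.4919 -0.245   0.05  ]
[390.8 362. ] 5 [ 0.3925 -0.2023  0.05  ]
```

View pics/cell2c.png

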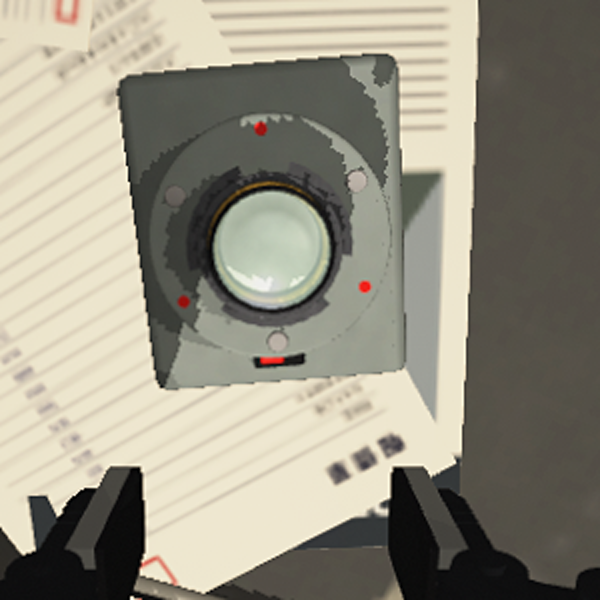

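The lens lies level in the cell at crop (271,247), its dome catching the light, and the flange dots haven't moved. Now to the ring, with the tool yawed along its lever.

Call:
servo_tool(increments=[[[0,0,-0.0623],[-0.0048,-0.0346,0],0.07],[[0,0,-0.0623],[-0.0048,-0.0346,0],0.08],[[0,0,-0.0623],[-0.0048,-0.0346,0],0.082],[[0,0,-0.0623],[-0.0048,-0.0346,0],0.082],[[0,0,-0.0623],[-0.0048,-0.0346,0],0.082],[[0,0,-0.0623],[-0.0048,-0.0346,0],0.082],[[0,0,-0.0623],[-0.0048,-0.0346,0],0.082],[[0,0,0],[0,0,0],0.082],[[0,0,0],[0,0,0],0.082],[[0,0,0],[0,0,0],0.082]])

```text
t: 12.67
position: [0.4716, -0.2601, 0.2234]
tool_rot: [1.0, -0.028, -0.0, -0.001]
ft_force: [0.9, 0.3, 0.3]
finger_gap: 0.0818
finger_force: 0.0
```

Run:
```python
from h import *
look('ring2',['ring','ring_lever','ring_lip','ring_lug'],[0,.0105,.0157,.0025])
for n in ['ring1','ring2']:
    im=np.load(f'pics/{n}.npy');i=json.load(open(f'pics/{n}.json'))['i']
    D=[]
    for c,a in reds(im):
        p=atz(i,c,.019)
        if np.hypot(p[0]-.497,p[1]+.256)<.04: print(n,c,a,p); D.append(p)
    D=np.array(D); m=D.mean(0); print(m,[np.degrees(np.arctan2(d[1]-m[1],d[0]-m[0])) for d in D],[np.hypot(*(d-m)[:2]) for d in D])
    h=cv2.cvtColor(im,cv2.COLOR_RGB2HSV); q=proj(i,[.497,-.256,.019]).astype(int)
    mm=((h[...,2]>150)&(h[...,1]<60)).astype(np.uint8); _,l,st,c=cv2.connectedComponentsWithStats(mm)
    ks=[k for k in range(1,len(st)) if st[k,4]>500 and np.hypot(*(c[k]-q))<40]
    for k in ks: print('blob',st[k],c[k])
print(observe()['joint_positions'])
```

```text
t 12.6667 p [ 0.4716 -0.2601  0.2234] q [ 0.9996 -0.0275 -0.0001 -0.0005] F [0.9303 0.2917 0.3432] cam [ 0.5441 -0.2647  0.2939]
ring [199.2 271.3] 0.71 [ 0.3719 -0.2015  0.    ]
ring [460.1 251.7] 0.7 [ 0.3778 -0.4611  0.    ]
ring [340.8 267.2] 0.63 [ 0.3686 -0.3418  0.    ]
ring [358.2 123.3] 0.59 [ 0.5088 -0.3542  0.    ]
ring_lever [243.7  81.9] 0.87 [ 0.5484 -0.2572  0.0105]
ring_lever [395.1 132.3] 0.79 [ 0.501  -0.3829  0.0105]
ring_lever [321.6 251. ] 0.74 [ 0.3932 -0.3205  0.0105]
ring_lever [458.7 209.1] 0.72 [ 0.4277 -0.447   0.0105]
ring_lever [246.5 276.4] 0.59 [ 0.3701 -0.2486  0.0105]
ring_lip [193.9 279.6] 0.94 [ 0.3724 -0.1989  0.0157]
ring_lip [470.1 257.5] 0.88 [ 0.3798 -0.4613  0.0157]
ring_lip [343.7 278.3] 0.67 [ 0.3658 -0.3407  0.0157]
ring_lip [362.1 128.4] 0.6 [ 0.5064 -0.3528  0.0157]
ring_lug [378.1 129.6] 0.94 [ 0.5028 -0.371   0.0025]
ring_lug [225.6 269.9] 0.72 [ 0.3736 -0.2281  0.0025]
ring_lug [329.  261.5] 0.61 [ 0.3771 -0.3294  0.0025]
ring_lug [457.3 225.6] 0.59 [ 0.4075 -0.4529  0.0025]
ring1 [274.4  96.8] 5 [ 0.5243 -0.2547  0.019 ]
ring1 [237.4 123.8] 5 [ 0.4845 -0.2293  0.019 ]
ring1 [277.8 142.4] 5 [ 0.4821 -0.2763  0.019 ]
[ 0.497  -0.2535  0.019 ] [np.float64(-2.689713904466712), np.float64(117.31197449671353), np.float64(-123.04615201426833)] [np.float64(0.027361648415372086), np.float64(0.027165343738188224), np.float64(0.027263330364918823)]
ring2 [242.1111 113.3333] 9 [ 0.524  -0.2546  0.019 ]
ring2 [215.     163.2857] 7 [ 0.4842 -0.2293  0.019 ]
ring2 [271.125 162.875] 8 [ 0.482  -0.2762  0.019 ]
[ 0.4968 -0.2534  0.019 ] [np.float64(-2.581708507788242), np.float64(117.43653604137111), np.float64(-122.84656887183182)] [np.float64(0.02728789409117334), np.float64(0.027137688368118196), np.float64(0.027205597563614587)]
[ 0.5484  0.4597 -0.1633  1.8947  0.1005  0.7952 -1.2935]
```

Call:
servo_tool(increments=[[[0,0,0.106],[0.0252,0.0067,0],0.082],[[0,0,0.106],[0,0,-0.03],0.082],[[0,0,0.106],[0,0,-0.03],0.082],[[0,0,0.106],[0,0,-0.03],0.082],[[0,0,0.106],[0,0,-0.02],0.082],[[0,0,0],[0,0,0],0.082],[[0,0,0],[0,0,0],0.082]])

```text
t: 13.5
position: [0.4959, -0.2535, 0.1134]
tool_rot: [0.972, 0.234, -0.001, -0.001]
ft_force: [-0.1, 0.2, 0.8]
finger_gap: 0.082
finger_force: 0.0
```

Call:
servo_tool(increments=[[[0,0,0],[0.0008,0,-0.02],0.082],[[0,0,0],[0,0,-0.015],0.082],[[0,0,0],[0,0,-0.006],0.08],[[0,0,0],[0,0,0],0.078],[[0,0,0],[0,0,0],0.075],[[0,0,0],[0,0,0],0.072],[[0,0,0],[0,0,0],0.069],[[0,0,0],[0,0,0],0.066],[[0,0,0],[0,0,0],0.06],[[0,0,0],[0,0,0],0.055],[[0,0,0],[0,0,0],0.055]])

```text
t: 14.42
position: [0.4974, -0.2542, 0.0742]
tool_rot: [0.972, 0.235, 0.0, 0.0]
ft_force: [-2.6, 0.8, 12.3]
finger_gap: 0.0611
finger_force: 62.4
```

Call:
servo_tool(increments=[[[0,0,0],[0,0,0.015],0.055],[[0,0,0],[0,0,0.03],0.055],[[0,0,0],[0,0,0.035],0.055],[[0,0,0],[0,0,0.035],0.055],[[0,0,0],[0,0,0.035],0.055],[[0,0,0],[0,0,0],0.055],[[0,0,0],[0,0,0],0.055],[[0,0,0],[0,0,0],0.055]])

```text
t: 15.08
position: [0.4963, -0.2541, 0.2223]
tool_rot: [0.972, 0.235, -0.001, -0.0]
ft_force: [-0.5, -0.3, -1.4]
finger_gap: 0.0608
finger_force: 66.6
```

```bash
cat >> h.py <<'E'
def ringhand(n,off=.0742):
    s=observe(); i=cams.camera_info('wrist'); im=cams.grab_frame('wrist'); p=np.array(s['position']); q=s['tool_rot']
    yaw=2*np.degrees(np.arctan2(q[1],q[0])); z=p[2]-off+.019
    D=[]
    for c,a in reds(im):
        w=atz(i,c,z)
        if np.hypot(*(w-p)[:2])<.045: D.append(w); print(c,a,w)
    D=np.array(D); m=D.mean(0); print('t',s['t'],'tcp',p,'yaw',yaw,'c',m,[np.degrees(np.arctan2(d[1]-m[1],d[0]-m[0])) for d in D],[np.hypot(*(d-m)[:2]) for d in D],s['moment'],s['ft_force'],s['joint_positions'])
    np.save(f'pics/{n}.npy',im); cv2.imwrite(f'pics/{n}.png',im[:,:,::-1])
E
python3 -c "
from h import *
ringhand('hand1')"
```

```text
[285.9333 213.5556] 45 [ 0.5235 -0.2557  0.1671]
[337.75 219.  ] 4 [ 0.5309 -0.2755  0.1671]
[188.0714 267.1905] 42 [ 0.4833 -0.2306  0.1671]
[284.4412 313.2059] 34 [ 0.4817 -0.278   0.1671]
[290.6667 332.3333] 3 [ 0.4738 -0.2855  0.1671]
t 15.0833 tcp [ 0.4963 -0.2541  0.2223] yaw 27.12646862686359 c [ 0.4986 -0.2651  0.1671] [np.float64(20.643440024251383), np.float64(-17.917590050428455), np.float64(113.96210906079314), np.float64(-142.7607155415156), np.float64(-140.5059327556129)] [np.float64(0.026526517113688076), np.float64(0.033918924990265886), np.float64(0.037686530677633424), np.float64(0.02133285849540055), np.float64(0.032147656154737525)] [-0.0031  0.0957 -0.0413] [-0.4797 -0.3373 -1.4267] [ 0.6249  0.5044 -0.303   1.8392  0.1973  0.8284 -0.8742]
```

Call:
servo_tool(increments=[[[0,0,0.0703],[0.0077,0.0359,0],0.055],[[0,0,0.0703],[0.0077,0.0359,0],0.055],[[0,0,0.0703],[0.0077,0.0359,0],0.055],[[0,0,0.0703],[0.0077,0.0359,0],0.055],[[0,0,0.0703],[0.0077,0.0359,0],0.055],[[0,0,0.0703],[0.0077,0.0359,0],0.055],[[0,0,0.0703],[0.0074,0.0357,0],0.055],[[0,0,0],[0,0,-0.02],0.055],[[0,0,0],[0,0,-0.03],0.055],[[0,0,0],[0,0,-0.015],0.055],[[0,0,0],[0,0,0],0.055],[[0,0,0],[0,0,0],0.055]])

```text
t: 16.13
position: [0.5493, -0.003, 0.1562]
tool_rot: [0.886, 0.464, -0.002, -0.001]
ft_force: [0.0, 0.1, -1.2]
finger_gap: 0.0609
finger_force: 66.6
```

```bash
python3 -c "
from h import *
ringhand('hand2')"
```

```text
[286.     213.6774] 31 [0.5735 0.0082 0.101 ]
[186.0526 220.1316] 38 [0.5389 0.0287 0.101 ]
[286.8286 270.8   ] 35 [ 0.5597 -0.0137  0.101 ]
[284.4211 313.2632] 38 [ 0.5472 -0.0312  0.101 ]
t 16.1333 tcp [ 0.5493 -0.003   0.1562] yaw 55.35224063967204 c [ 0.5548 -0.002   0.101 ] [np.float64(28.598733325942536), np.float64(117.47845428771116), np.float64(-67.39228968602528), np.float64(-104.64294214743595)] [np.float64(0.02131404006398996), np.float64(0.03463988587509252), np.float64(0.012731553751836941), np.float64(0.030160791581379378)] [-0.0084 -0.0612  0.0278] [ 0.0139  0.127  -1.1589] [ 0.2414  0.6154 -0.4168  1.8852  0.3614  0.7198 -0.9882]
```

Call:
servo_tool(increments=[[[0,0,0],[0.0008,0.0003,-0.002],0.055],[[0,0,0],[0,0,-0.002],0.055],[[0,0,0],[0,0,-0.002],0.055],[[0,0,0],[0,0,-0.001],0.055],[[0,0,0],[0,0,-0.001],0.055],[[0,0,0],[0,0,-0.001],0.055],[[0,0,0],[0,0,-0.001],0.055],[[0,0,0],[0,0,0],0.055]])

```text
t: 16.85
position: [0.5513, -0.0028, 0.1478]
tool_rot: [0.886, 0.464, -0.0, -0.0]
ft_force: [0.9, -0.9, -1.5]
finger_gap: 0.0607
finger_force: 66.6
```

Call:
servo_tool(increments=[[[0,0,0],[0,0,-0.001],0.055],[[0,0,0],[0,0,-0.001],0.055],[[0,0,0],[0,0,0],0.055]])

```text
t: 17.1
position: [0.5513, -0.0028, 0.1457]
tool_rot: [0.886, 0.464, -0.0, -0.0]
ft_force: [-0.3, 0.5, -2.6]
finger_gap: 0.0612
finger_force: 66.6
```

Call:
servo_tool(increments=[[[0,0,0],[-0.001,0,0],0.055],[[0,0,0],[0,0,-0.0005],0.055],[[0,0,0],[0,0,-0.0005],0.055],[[0,0,0],[0,0,-0.0005],0.055],[[0,0,0],[0,0,-0.0005],0.055],[[0,0,0],[0,0,0],0.055]])

```text
t: 17.6
position: [0.5503, -0.0028, 0.1438]
tool_rot: [0.886, 0.464, -0.0, -0.0]
ft_force: [0.1, -0.1, -1.6]
finger_gap: 0.0608
finger_force: 66.6
```

Call:
servo_tool(increments=[[[0,0,0],[0,0,-0.001],0.055],[[0,0,0],[0,0,-0.001],0.055],[[0,0,0],[0,0,0],0.055]])

```text
t: 17.85
position: [0.5503, -0.0028, 0.1417]
tool_rot: [0.886, 0.464, -0.0, -0.0]
ft_force: [0.3, -0.5, -1.2]
finger_gap: 0.0613
finger_force: 66.6
```

Passing the rim freely. Continue to the lip contact.

Call:
servo_tool(increments=[[[0,0,0],[0,0,-0.001],0.055],[[0,0,0],[0,0,-0.001],0.055],[[0,0,0],[0,0,-0.001],0.055],[[0,0,0],[0,0,0],0.055]])

```text
t: 18.18
position: [0.5502, -0.0028, 0.1386]
tool_rot: [0.886, 0.464, -0.0, -0.0]
ft_force: [-0.2, -0.5, -0.8]
finger_gap: 0.0611
finger_force: 66.6
```

Call:
servo_tool(increments=[[[0,0,0],[0,0,-0.0007],0.055],[[0,0,0],[0,0,-0.0005],0.055],[[0,0,0],[0,0,0],0.055]])

```text
t: 18.43
position: [0.5503, -0.0028, 0.1376]
tool_rot: [0.886, 0.464, -0.0, -0.0]
ft_force: [0.4, 0.4, -2.0]
finger_gap: 0.061
finger_force: 66.6
```

Call:
servo_tool(increments=[[[0,0,0],[0,0,-0.0006],0.055],[[0,0,0],[0,0,-0.0005],0.055],[[0,0,0],[0,0,0],0.055]])

```text
t: 18.68
position: [0.5503, -0.0028, 0.1365]
tool_rot: [0.886, 0.464, -0.0, -0.0]
ft_force: [0.3, 0.1, -1.3]
finger_gap: 0.061
finger_force: 66.6
```

Call:
servo_tool(increments=[[[0,0,0],[0,0,-0.0005],0.055],[[0,0,0],[0,0,0],0.055]])

```text
t: 18.85
position: [0.5504, -0.0028, 0.1361]
tool_rot: [0.886, 0.464, 0.0, 0.0]
ft_force: [-0.4, 0.2, -1.4]
finger_gap: 0.061
finger_force: 66.7
```

Call:
servo_tool(increments=[[[0,0,0],[0,0,-0.0004],0.055],[[0,0,0],[0,0,0],0.055]])

```text
t: 19.02
position: [0.5504, -0.0027, 0.1358]
tool_rot: [0.886, 0.464, 0.0, 0.0]
ft_force: [-1.2, -0.3, 1.2]
finger_gap: 0.0613
finger_force: 66.8
```

Call:
servo_tool(increments=[[[0,0,-0.06],[0,0,0],0.055],[[0,0,-0.06],[0,0,0],0.055],[[0,0,-0.06],[0,0,0],0.055],[[0,0,-0.06],[0,0,0],0.055],[[0,0,-0.06],[0,0,0],0.055],[[0,0,-0.05],[0,0,0],0.055],[[0,0,0],[0,0,0],0.055],[[0,0,0],[0,0,0],0.055]])

```text
t: 19.68
position: [0.5504, -0.0028, 0.1358]
tool_rot: [0.953, 0.304, 0.0, 0.0]
ft_force: [-1.0, -0.6, 1.2]
finger_gap: 0.0613
finger_force: 66.8
```

```bash
cat > st.py <<'E'
from h import *
s=observe();q=s['tool_rot'];print(s['t'],np.array(s['position']),'yaw',2*np.degrees(np.arctan2(q[1],q[0])),'F',np.array(s['ft_force']),'M',np.array(s['moment']),s['finger_gap'],s['joint_positions'][6], s['effort'][6])
E
python3 st.py
```

```text
19.6833 [ 0.5504 -0.0028  0.1358] yaw 35.37567228229212 F [-1.0457 -0.5926  1.1791] M [-0.1444  0.1401 -0.0133] 0.06125847542083637 -1.2880194854032223 -0.12756767682731152
```

Call:
servo_tool(increments=[[[0,0,-0.04],[0,0,0],0.055],[[0,0,-0.04],[0,0,0],0.055],[[0,0,-0.04],[0,0,0],0.055],[[0,0,-0.03],[0,0,0],0.055]])

```text
t: 20.02
position: [0.5505, -0.0029, 0.1358]
tool_rot: [0.973, 0.231, 0.0, 0.0]
ft_force: [-0.7, -0.5, 0.8]
finger_gap: 0.061
finger_force: 66.9
```

```bash
python3 st.py
```

```text
20.0167 [ 0.5505 -0.0029  0.1358] yaw 26.654692962648202 F [-0.7089 -0.5186  0.7827] M [-0.1866  0.0688  0.0344] 0.061010896242031945 -1.409773812643457 0.23826884105801582
```

Call:
servo_tool(increments=[[[0,0,-0.03],[0,0,0],0.055],[[0,0,-0.03],[0,0,0],0.055],[[0,0,-0.03],[0,0,0],0.055]])

```text
t: 20.27
position: [0.5504, -0.0028, 0.1357]
tool_rot: [0.983, 0.186, 0.0, -0.0]
ft_force: [-0.7, -0.7, 1.4]
finger_gap: 0.0615
finger_force: 66.9
```

```bash
python3 st.py
```

```text
20.2667 [ 0.5504 -0.0028  0.1357] yaw 21.415059634487694 F [-0.664  -0.6572  1.4479] M [-0.133   0.0792  0.0183] 0.06150101749003975 -1.482769521361783 0.3651970624923706
```

Call:
servo_tool(increments=[[[0,0,-0.03],[0,0,0],0.055],[[0,0,-0.03],[0,0,0],0.055],[[0,0,-0.03],[0,0,0],0.055]])

```text
t: 20.52
position: [0.5505, -0.0028, 0.1357]
tool_rot: [0.99, 0.141, 0.0, 0.0]
ft_force: [-0.1, -0.9, 1.1]
finger_gap: 0.0608
finger_force: 66.9
```

```bash
python3 st.py
```

```text
20.5167 [ 0.5505 -0.0028  0.1357] yaw 16.21926814800756 F [-0.1312 -0.8878  1.1022] M [-0.1489  0.123   0.0082] 0.060813422766521755 -1.5549852805419786 0.351948793977499
```

Call:
servo_tool(increments=[[[0,0,-0.03],[0,0,0],0.055],[[0,0,-0.03],[0,0,0],0.055]])

```text
t: 20.68
position: [0.5504, -0.0028, 0.1357]
tool_rot: [0.994, 0.111, 0.0, 0.0]
ft_force: [0.2, -1.1, 2.1]
finger_gap: 0.0611
finger_force: 66.9
```

```bash
python3 st.py
```

```text
20.6833 [ 0.5504 -0.0028  0.1357] yaw 12.773889362079913 F [ 0.2298 -1.115   2.1019] M [-0.1799  0.0129  0.0398] 0.061078268769676154 -1.6027094737276726 0.34844493493437767
```

Call:
servo_tool(increments=[[[0,0,-0.025],[0,0,0],0.055],[[0,0,-0.025],[0,0,0],0.055]])

```text
t: 20.85
position: [0.5504, -0.0027, 0.1357]
tool_rot: [0.996, 0.087, 0.0, 0.0]
ft_force: [-0.3, -0.7, 2.1]
finger_gap: 0.0617
finger_force: 66.9
```

```bash
python3 st.py
```

```text
20.85 [ 0.5504 -0.0027  0.1357] yaw 9.934448911046024 F [-0.3174 -0.6951  2.1214] M [-0.1455  0.0403  0.058 ] 0.06165799919208026 -1.6420303836714631 0.26796366088092327
```

Call:
servo_tool(increments=[[[0,0,-0.025],[0,0,0],0.055],[[0,0,-0.025],[0,0,0],0.055]])

```text
t: 21.02
position: [0.5504, -0.0028, 0.1357]
tool_rot: [0.998, 0.062, 0.0, -0.0]
ft_force: [0.1, -0.0, 1.9]
finger_gap: 0.0611
finger_force: 66.9
```

```bash
python3 st.py
```

```text
21.0167 [ 0.5504 -0.0028  0.1357] yaw 7.068833394306725 F [ 0.134  -0.0482  1.8939] M [-0.1904 -0.0105  0.039 ] 0.061096561219115476 -1.681613692092596 0.2822517603635788
```

Call:
servo_tool(increments=[[[0,0,-0.025],[0,0,0],0.055]])

```text
t: 21.1
position: [0.5504, -0.0027, 0.1357]
tool_rot: [0.999, 0.049, 0.0, -0.0]
ft_force: [-0.7, -0.0, 1.8]
finger_gap: 0.061
finger_force: 66.9
```

```bash
python3 st.py
```

```text
21.1 [ 0.5504 -0.0027  0.1357] yaw 5.636476397936513 F [-0.7047 -0.0347  1.7854] M [-0.1633 -0.0032  0.0201] 0.061015377412327924 -1.7014178260992314 0.282165315002203
```

Call:
servo_tool(increments=[[[0,0,-0.025],[0,0,0],0.055],[[0,0,-0.025],[0,0,0],0.055]])

```text
t: 21.27
position: [0.5504, -0.0028, 0.1357]
tool_rot: [1.0, 0.024, 0.0, -0.0]
ft_force: [1.2, -0.9, 2.4]
finger_gap: 0.0613
finger_force: 66.9
```

```bash
python3 st.py
```

```text
21.2667 [ 0.5504 -0.0028  0.1357] yaw 2.774526162109986 F [ 1.1673 -0.9083  2.4275] M [-0.1443 -0.0056  0.0489] 0.061282458811640565 -1.7408966081961206 0.28141865506768227
```

Call:
servo_tool(increments=[[[0,0,-0.025],[0,0,0],0.055],[[0,0,-0.025],[0,0,0],0.055]])

```text
t: 21.43
position: [0.5503, -0.0028, 0.1357]
tool_rot: [1.0, -0.001, -0.0, 0.0]
ft_force: [0.7, -1.2, 0.9]
finger_gap: 0.0612
finger_force: 66.9
```

```bash
python3 st.py
```

```text
21.4333 [ 0.5503 -0.0028  0.1357] yaw -0.09435375106755547 F [ 0.6692 -1.156   0.9405] M [-0.1514  0.036   0.0544] 0.061175574303242726 -1.7803758323606542 0.2649919129908085
```

Call:
servo_tool(increments=[[[0,0,-0.025],[0,0,0],0.055],[[0,0,-0.025],[0,0,0],0.055]])

```text
t: 21.6
position: [0.5502, -0.0028, 0.1356]
tool_rot: [1.0, -0.026, -0.0, 0.0]
ft_force: [-0.7, -0.7, 0.0]
finger_gap: 0.061
finger_force: 66.9
```

```bash
python3 st.py
```

```text
21.6 [ 0.5502 -0.0028  0.1356] yaw -2.9481854763085784 F [-0.6516 -0.7416  0.0311] M [-0.1313  0.0649  0.0942] 0.060969493747898534 -1.8197106168249944 0.22706841118633747
```

Call:
servo_tool(increments=[[[0,0,-0.025],[0,0,-0.0001],0.055],[[0,0,-0.025],[0,0,-0.0001],0.055]])

```text
t: 21.77
position: [0.5502, -0.0028, 0.1354]
tool_rot: [0.999, -0.051, -0.0, 0.0]
ft_force: [-0.4, -1.5, 0.4]
finger_gap: 0.0611
finger_force: 66.9
```

```bash
python3 st.py
```

```text
21.7667 [ 0.5502 -0.0028  0.1354] yaw -5.818232064666451 F [-0.4451 -1.468   0.4236] M [-0.154   0.1229  0.1446] 0.06109436949878334 -1.8591736176977351 0.20037151873111725
```

Call:
servo_tool(increments=[[[0,0,-0.02],[0,0,-0.0001],0.055],[[0,0,-0.02],[0,0,-0.0001],0.055]])

```text
t: 21.93
position: [0.5502, -0.0028, 0.1353]
tool_rot: [0.998, -0.07, -0.0, 0.0]
ft_force: [-0.7, -1.6, 2.4]
finger_gap: 0.0613
finger_force: 67.0
```

```bash
python3 st.py
```

```text
21.9333 [ 0.5502 -0.0028  0.1353] yaw -8.080862038577028 F [-0.7061 -1.5869  2.3524] M [-0.1647  0.2226  0.0911] 0.06131881501286558 -1.8902653664184181 0.10553941363468766
```

Call:
servo_tool(increments=[[[0,0,-0.02],[0,0,0],0.055],[[0,0,-0.02],[0,0,-5e-05],0.055]])

```text
t: 22.1
position: [0.5502, -0.0028, 0.1352]
tool_rot: [0.996, -0.09, -0.0, 0.0]
ft_force: [-1.1, -1.0, 1.5]
finger_gap: 0.0608
finger_force: 67.0
```

```bash
python3 st.py
```

```text
22.1 [ 0.5502 -0.0028  0.1352] yaw -10.3617506478311 F [-1.1356 -1.0211  1.5496] M [-0.2617  0.2275  0.2973] 0.06081980234983607 -1.921545623243075 -0.028718476532958448
```

Call:
servo_tool(increments=[[[0,0,-0.02],[0,0,-5e-05],0.055],[[0,0,-0.015],[0,0,-5e-05],0.055]])

```text
t: 22.27
position: [0.5503, -0.0028, 0.1352]
tool_rot: [0.994, -0.107, -0.0, 0.0]
ft_force: [-1.6, -2.5, 3.3]
finger_gap: 0.0613
finger_force: 67.1
```

```bash
python3 st.py
```

```text
22.2667 [ 0.5503 -0.0028  0.1352] yaw -12.338637807206922 F [-1.5959 -2.4999  3.2611] M [-0.3238  0.3123  0.4138] 0.061272077885827454 -1.9488143648818261 -0.31184778548777103
```

Call:
servo_tool(increments=[[[0,0,-0.008],[0,0,0.0002],0.055],[[0,0,-0.008],[0,0,0.0001],0.055]])

```text
t: 22.43
position: [0.5502, -0.0028, 0.1352]
tool_rot: [0.993, -0.115, -0.0, 0.0]
ft_force: [-0.6, -1.6, -1.7]
finger_gap: 0.0609
finger_force: 66.6
```

```bash
python3 st.py
```

```text
22.4333 [ 0.5502 -0.0028  0.1352] yaw -13.196322023519313 F [-0.6323 -1.5626 -1.698 ] M [-0.3023  0.0844  0.494 ] 0.06085851499230919 -1.9604966487112414 -0.45222370885312557
```

Neutral vertically, at 0.49 N m. A little further.

Call:
servo_tool(increments=[[[0,0,-0.008],[0,0,0],0.055],[[0,0,-0.006],[0,0,0],0.055]])

```text
t: 22.6
position: [0.5502, -0.0028, 0.1352]
tool_rot: [0.993, -0.122, -0.0, 0.0]
ft_force: [-0.2, -1.7, -2.2]
finger_gap: 0.0612
finger_force: 66.6
```

```bash
python3 st.py
```

```text
22.6 [ 0.5502 -0.0028  0.1352] yaw -14.001721332568469 F [-0.2001 -1.6948 -2.1925] M [-0.3613  0.0714  0.5663] 0.06115985473877086 -1.9714119297298744 -0.5662147141993046
```

Call:
servo_tool(increments=[[[0,0,-0.005],[0,0,0],0.055],[[0,0,-0.004],[0,0,0],0.055]])

```text
t: 22.77
position: [0.5502, -0.0028, 0.1352]
tool_rot: [0.992, -0.126, -0.0, 0.0]
ft_force: [-0.1, -1.8, -3.9]
finger_gap: 0.0609
finger_force: 66.5
```

```bash
python3 st.py
```

```text
22.7667 [ 0.5502 -0.0028  0.1352] yaw -14.508272117066946 F [-0.121  -1.8243 -3.9417] M [-0.3398  0.0001  0.6346] 0.06094741602189494 -1.9782966782356857 -0.6247635371983051
```

Snug at 0.63 N m, turned about 70°. Release and back off.

Call:
servo_tool(increments=[[[0,0,0],[0,0,0],0.062],[[0,0,0],[0,0,0],0.066],[[0,0,0],[0,0,0],0.07],[[0,0,0],[0,0,0],0.076],[[0,0,0],[0,0,0],0.083],[[0,0,0],[0,0,0],0.083],[[0,0,0],[0,0,0.005],0.083],[[0,0,0],[0,0,0.025],0.083],[[0,0,0],[0,0,0.035],0.083],[[0,0,0],[-0.02,0,0.025],0.083],[[0,0,0],[-0.03,0,0],0.083],[[0,0,0],[0,0,0],0.083]])

```text
t: 23.77
position: [0.4961, -0.003, 0.2265]
tool_rot: [0.992, -0.126, -0.001, 0.0]
ft_force: [-1.1, -0.1, -1.9]
finger_gap: 0.0827
finger_force: 0.0
```

Run:
```python
from h import *
s=observe(); i=cams.camera_info('wrist'); im=cams.grab_frame('wrist'); print(s['t'],s['position'],s['ft_force'],s['moment'])
D=[]
for c,a in reds(im):
    w=atz(i,c,.0612+.019)
    d=np.hypot(w[0]-.550,w[1]+.0035)
    if d<.036: print(c,a,w,np.degrees(np.arctan2(w[1]+.0035,w[0]-.55)),d)
cv2.imwrite('pics/end.png',cv2.resize(im[:320,60:460,::-1],None,fx=1.85,fy=1.85,interpolation=2))
```

```text
23.7667 [ 0.4961 -0.003   0.2265] [-1.1489 -0.1069 -1.8659] [-0.0059  0.1104  0.0588]
[197.1034  73.5172] 29 [0.5824 0.0094 0.0802] 21.73473381569405 0.03491880371193467
[251.2609  79.8261] 23 [ 0.5703 -0.0219  0.0802] -42.106600821497345 0.027424976002786528
[286.3667 105.3667] 30 [ 0.5498 -0.0394  0.0802] -90.25493960088728 0.03590091548647603
[188.3684 120.2105] 19 [0.5566 0.0232 0.0802] 76.16813880311798 0.027473942594723074
[253.4118 154.8824] 17 [ 0.5243 -0.0113  0.0802] -163.01643883812912 0.026849505908259293
[217.3846 166.    ] 13 [0.5231 0.0136 0.0802] 147.5723304274214 0.03188820300219024
```

View pics/end.png

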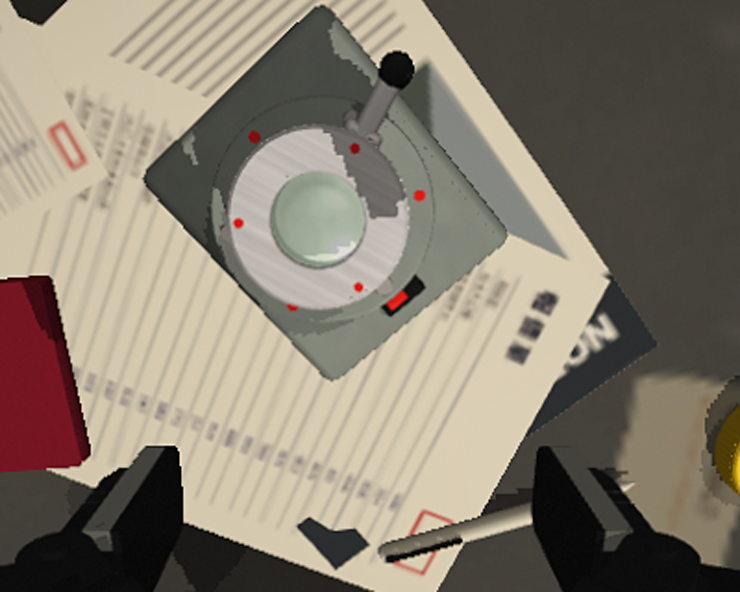

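The final view shows the ring level on the cell with the lens under it. Its dots at crop (355,148), (238,223) and (358,287) give a turn of about 69°, which matches the tool's turn, so it held after release. Handing in.

```bash
python3 -c "
from rig import arm
print(arm.sign_off())"
```

```text
the job is handed in; nothing more can be done
None
```

The lens is seated dome up in the cell and the ring is screwed down clockwise about 69° to 0.63 N·m, inside the snug range; the gripper let go, nothing but the lens and ring was handled, and I handed the job in at about 24 s, with no verdict returned.

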